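# Proof-pull a pendant on the tension gauge and hang it up

## Robot

A 6-joint arm with a two-finger parallel gripper is mounted at the origin on the work surface. World frame = base frame: x ahead of the robot, y to its left, z up, the work surface at z = 0. Lengths are in m, angles in rad, forces in N, time in s.
With the tool pointing down it reaches from about 0.35 to 1 m from the base axis. Payload 7.1 kg.
Tool frame: the origin (TCP) lies between the finger pads; the fingertips stand 22 mm ahead of it and the grasp point (between the pads) lies 3 mm ahead of it; x points along the fingers, y is the direction in which the jaws open and shut, and the axes are right-handed (so a half turn about x gives the same grasp; the last joint's range is limited). The gripper opens to 85 mm and grips with 20 to 120 N. Pads are 22 mm wide; open, the fingers measure 114 mm over their backs; the gripper's body (76 mm by 85 mm) begins 54 mm behind the grasp point. The pads swing forward as they close: fully open they stand 13 mm farther back than shut.
Start: joints at [-1.183, 0.423, 1.63, -0, 1.089, -0.019], TCP at [0.247, -0.574, 0.253] pointing down, gripper open.
Joint ranges: [-3, 3], [-0.9, 2.11], [0.09, 2.58], [-1.31, 4.45], [0.11, 2.69], [-2.54, 2.54]. Speed limits (rad/s): [2.39, 2.39, 3.01, 3.14, 3.14, 3.14].

## Interface

Orientations are given as a rotation vector (axis times angle).
In Python, from rig import manip gives the robot as it stands. The module is installed in compiled form; this text tells all that it offers. Calls block until the motion is done:
- manip.move_to(position, orientation): joint-space move of the TCP to a pose.
- manip.servo_line(position, orientation=None, rate=0.15): straight line of the TCP; orientation=None keeps the orientation; rate is the mean speed in m/s.
- manip.set_joints(angles): joint-space move.
- manip.command_gripper(opening, f_grip=None): finger opening in m; f_grip is the grip in N (None keeps the last); returns when the fingers have stopped.
- manip.hold(seconds).
- manip.solve_ik(position, orientation): joint angles nearest the present ones, or None.
- manip.camera(name): name is "scene" or "top"; returns a dict with "image" (400x640x3 uint8, red, green, blue), "fx", "fy", "cx", "cy" (pixels), "cam_to_world" (4x4, takes a point from camera to world coordinates). Camera axes: x right, y down, z forward; pixel columns grow to the right and rows downward; lengths in m; the calibration is good to about 2 mm. A picture is of the moment at which its call begins. There is no depth.
A pose or a line that the arm cannot do raises manip.IKError and nothing moves.
- manip.sign_off(): hands the job in, once; it reports no verdict.
Readings, each from a call of its own:
- manip.get_time(): time.
- manip.get_joint_positions(): joint angles.
- manip.get_joint_vel(): joint speeds.
- manip.get_tau(): joint torques, N m.
- manip.get_position(): TCP position.
- manip.get_ee_rot(): TCP orientation.
- manip.get_contact_force(): force on the tool from outside, world axes, zero at the start.
- manip.get_torque(): the same for the moment, N m.
- manip.get_width(): finger opening in m.
Only numpy, scipy, OpenCV 4.12 (cv2) and the standard library are available. Lean on these libraries where they do the work, as an engineer would, in place of code of your own. Each camera call takes 0.05 s, during which the arm holds its last target. There are 200 camera calls.

## Task

Proof-test the gold pendant that is hooked by its eye on the post of the blue tension gauge: holding it by its bar, pull it straight out until the gauge's orange pointer is level with the red marker, hold it steadily there for two seconds without going more than a few millimetres past the marker, then ease it gently back, never letting it snap, until the slide is fully home. Then unhook the pendant and hang it by its eye on the sloping peg of the green stand. Do not push the red marker along, and leave everything else on the table where it is.

Things in the scene. Friction and masses are not known exactly. Their poses are not given: they have to be found in the camera images.
- gauge: Gauge fixed on the table: dark base 260 x 80 x 12 mm; blue housing 60 mm wide, top 70 mm up, at x = 30 to 125 mm; in front a rest rail 16 mm wide at x = -130 to 25 mm, top 55 mm above the table, on which the pendant lies. Origin on the table under the slide's post when home; x points to the housing, z up. The slide is pulled out towards -x.
- gauge_slide: Sprung slide with an upright steel post, 6 mm in diameter, 23 mm above the rail, and the orange pointer. Origin on the post's axis at the rail's top; axes as the gauge. Home is x = 0 of the gauge; it travels 68 mm towards -x. The spring pulls it home with about 2 N at first and 1.8 N more per 10 mm.
- pointer (a point): Top of the orange pointer, a 3 mm thick bar across the scale on the housing's top; rigid with the slide, 95 mm behind its post (+x of the gauge), 25 mm above the rail's height.
- marker: Red tab, 3 mm thick, 9 mm high, on the housing's top, beside the pointer's path (+y side). Slides if pushed; leave alone. Origin on the pointer's path, level with the tab; axes as the gauge. Pointer and marker are level when their positions along the gauge's x are equal. Set 35 to 55 mm from the pointer's home, towards -x.
- pendant: Gold ingot pendant with a green stone, about 75 g: flat bar 55 x 20 x 8 mm (x = -65 to -10 mm) and a round eye of 6 mm wire, 24 mm outside, 12 mm hole. Origin at the eye's centre, on the underside; x points from bar to eye, z out of the stone side. At the start it lies on the rail, the gauge's post through its eye.
- eye (a point): Centre of the pendant's eye, at mid thickness.
- bar (a point): Centre of the pendant's bar, 37.5 mm from the eye's centre, at mid thickness.
- green_stand: Hanging stand fixed to the table: green base 90 x 80 x 12 mm, steel post 12 mm in diameter at x = 25 mm, 150 mm high with a green ball 18 mm in diameter at the top. Origin under the base's centre; its peg points towards -x and up.
- green_peg: The green stand's straight steel peg, 7 mm in diameter, sloping up at 45 degrees. Origin on the post's axis at the ball's centre, 145 mm above the table; z runs along the peg to its free tip at 46 mm (the ball covers the first 9 mm); y is horizontal, x points level with the stand's +x side and upward at 45 degrees.
- green_tip (a point): Free tip of the green stand's peg.
- red_stand: A like stand with a red base and ball, and a steel-coloured pendant fixed on its peg. Not used.
- ring_box: Bystander: black ring box 50 x 50 x 40 mm; origin under its centre.
- bench_block: Bystander: dark wooden block 130 x 50 x 32 mm with three hollows; origin under its centre, long axis x.
- jar: Bystander: glass jar with white lid, 60 mm wide, 75 mm high; origin under its centre.
- screwdriver: Bystander: screwdriver with a green handle lying along its x axis, about 200 mm long.
- mandrel: Bystander: ring mandrel 250 mm long with a wooden handle, lying along its x axis, 26 mm thick.
- bangle: Bystander: flat brass bangle 68 mm wide, 10 mm high; origin under its centre.

How it is judged:
By the outcome, as a careful person would: the job done as asked, in the order asked, and still so for the second after the job is handed in, with the robot touching nothing.
It also fails if it takes over 72 s, if anything falls off the work surface, if the arm or the gripper's body presses on something with over 40 N, if the wrist force passes 120 N, or if a joint passes its speed limit or range.

## Working session

There is one attempt and no reset: what is moved stays moved. The work goes in short steps, each a Python script; the robot and the scene stay as the last script left them, time stands still between calls to the robot, and variables do not carry over. Pictures are saved under pics/ and viewed, about 8 in all and at most 12, crops included, and the job is handed in when it is done.

```bash
mkdir -p pics; python3 - <<'E'
from rig import manip
import cv2,numpy as np
for n in("scene","top"):
    c=manip.camera(n); cv2.imwrite(f"pics/{n}0.png",c["image"][...,::-1]); print(n,c["fx"],c["fy"],c["cx"],c["cy"]);print(np.round(c["cam_to_world"],4).tolist())
print(manip.get_time(),manip.get_ee_rot(),manip.get_width())
E
```

```text
scene 378.7778908746412 378.7778908746412 325.0072430221499 207.47684612423842
[[-0.8798, 0.3173, -0.3538, 0.9759], [0.4753, 0.5857, -0.6566, 0.7982], [-0.0011, -0.7459, -0.6661, 0.8929], [0.0, 0.0, 0.0, 1.0]]
top 361.84744582218735 361.84744582218735 318.72460294592037 197.73178433578917
[[0.0006, -0.9976, 0.0696, 0.512], [-1.0, -0.0005, 0.0015, 0.0021], [-0.0014, -0.0696, -0.9976, 1.0657], [0.0, 0.0, 0.0, 1.0]]
0.1 [ 1.99797051  0.41350442 -1.99843423] 0.08540178253731463
```

View pics/scene0.png

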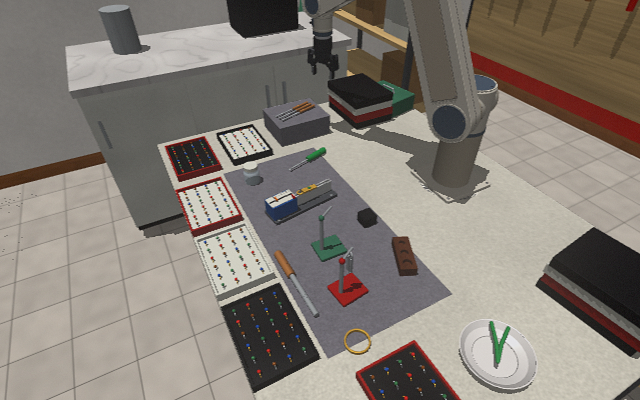

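View pics/top0.png

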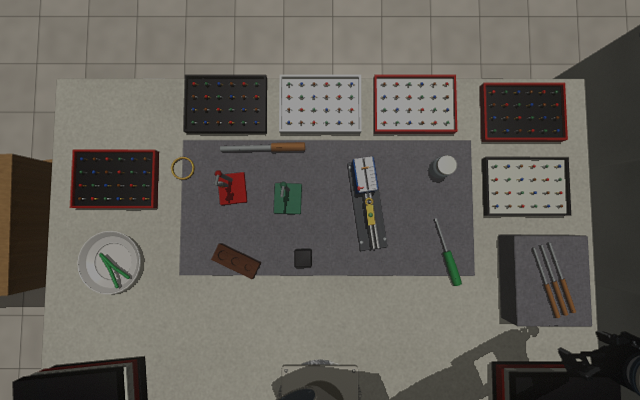

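The top view shows the gauge (rows 155–250, cols 348–386; housing at the top, so gauge +x is roughly world +x), the pendant at about (370,212) and the green stand at about (288,197). I'll take enlarged crops next.

```bash
python3 - <<'E'
import cv2,numpy as np
a=cv2.imread("pics/top0.png")[145:255,335:400]; b=cv2.imread("pics/top0.png")[170:225,260:315]
a=cv2.resize(a,None,fx=5,fy=5,interpolation=cv2.INTER_CUBIC);b=cv2.resize(b,(450,450),interpolation=cv2.INTER_CUBIC)
im=np.zeros((560,790,3),np.uint8); im[:550,:325]=a; im[:450,335:785]=b; cv2.imwrite("pics/c1.png",im)
s=cv2.imread("pics/scene0.png")[170:265,255:350]
cv2.imwrite("pics/c2.png",cv2.resize(s,(600,600),interpolation=cv2.INTER_CUBIC))
E
```

```text
(no output)
```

View pics/c1.png

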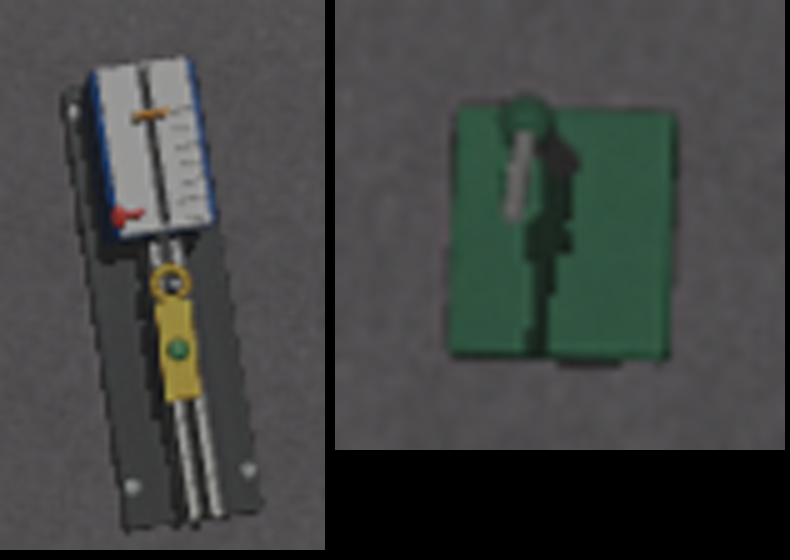

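View pics/c2.png

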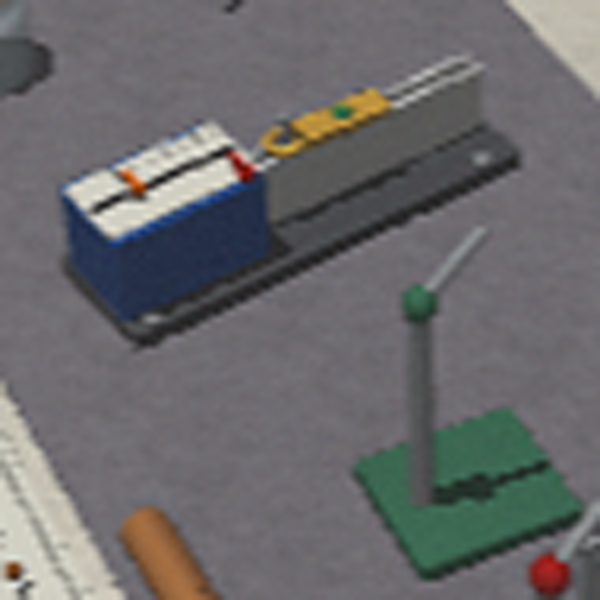

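The crops show the orange pointer at about crop (150,115) and the red marker at (125,215), with the pendant's eye at (172,283). The green stand's ball is at top (323.5,184.4 in crop terms) and its peg points towards −x. Now I'll compute positions.

```bash
cat > h.py <<'E'
import cv2,numpy as np
def hsv(im): return cv2.cvtColor(im,cv2.COLOR_RGB2HSV).astype(int)
def ray(c,p):
    M=c["cam_to_world"]; d=M[:3,:3]@[(p[0]-c["cx"])/c["fx"],(p[1]-c["cy"])/c["fy"],1]
    return M[:3,3],d/np.linalg.norm(d)
def onz(c,p,z):
    o,d=ray(c,p); return o+d*(z-o[2])/d[2]
def tri(c1,p1,c2,p2):
    o1,d1=ray(c1,p1);o2,d2=ray(c2,p2)
    t=np.linalg.lstsq(np.c_[d1,-d2],o2-o1,rcond=None)[0]
    a,b=o1+t[0]*d1,o2+t[1]*d2; return (a+b)/2,np.linalg.norm(a-b)
def proj(c,P):
    q=np.linalg.inv(c["cam_to_world"])@[*P,1]; return np.array([q[0]/q[2]*c["fx"]+c["cx"],q[1]/q[2]*c["fy"]+c["cy"]])
def mask(im,h,s,v,roi):
    H=hsv(im); m=(((H[...,0]>=h[0])&(H[...,0]<=h[1])) if h[0]<=h[1] else ((H[...,0]>=h[0])|(H[...,0]<=h[1])))
    m&=(H[...,1]>=s)&(H[...,2]>=v); z=np.zeros_like(m); x0,y0,x1,y1=roi; z[y0:y1,x0:x1]=m[y0:y1,x0:x1]; return z
def cen(m):
    y,x=np.nonzero(m); return np.array([x.mean(),y.mean()]),len(x)
E
python3 - <<'E'
from rig import manip
from h import *
np.set_printoptions(precision=4,suppress=True)
t=manip.camera("top");s=manip.camera("scene")
R={"t":(t,(335,145,400,255)),"s":(s,(255,170,350,265))}
for k,(c,r) in R.items():
    im=c["image"]
    po=mask(im,(8,18),170,140,(r[0],r[1],r[2],170) if k=="t" else (265,185,282,205))
    mk=mask(im,(172,5),150,90,r if k=="t" else (285,185,300,203))
    gold=mask(im,(19,32),110,90,r)
    print(k,"pointer",cen(po),"marker",cen(mk),"gold",cen(gold))
    P=onz(c,cen(po)[0],.080);M=onz(c,cen(mk)[0],.0745)
    print("  pointer",P,"marker",M)
    y,x=np.nonzero(gold); G=np.array([onz(c,(a,b),.062)[:2] for a,b in zip(x,y)])
    w,V=np.linalg.eigh(np.cov(G.T)); u=V[:,1]*np.sign(V[0,1]); 
    print("  gold centroid",G.mean(0),"yaw",np.degrees(np.arctan2(u[1],u[0])),"ext",np.sort((G-G.mean(0))@u)[[0,-1]])
    for nm,z in(("line ptr-gold",0),):
        d=P[:2]-G.mean(0); print("  yaw line",np.degrees(np.arctan2(d[1],d[0])),np.linalg.norm(d))
# stand
m=mask(t["image"],(60,90),90,40,(265,170,315,225)); y,x=np.nonzero(m)
Q=np.array([onz(t,(a,b),.012)[:2] for a,b in zip(x,y)]).astype(np.float32)*1000
print("stand rect",cv2.minAreaRect(Q))
for k,c,r in(("t",t,(310-46,170,330,215)),("s",s,(300,205,345,265))):
    H=hsv(c["image"]); x0,y0,x1,y1=(270,178,306,202) if k=="t" else (312,200,338,225)
    print(k); print(H[y0:y1,x0:x1,1] if k=="s" else H[178:202,278:294,1])
E
```

```text
t pointer (array([nan, nan]), 0) marker (array([358.7143, 188.    ]), 7) gold (array([369.8188, 211.6813]), 160)
  pointer [nan nan nan] marker [ 0.608  -0.1064  0.0745]
  gold centroid [ 0.5433 -0.1381] yaw 6.152139457037876 ext [-0.0348  0.0386]
  yaw line nan nan
s pointer (array([275.75, 198.25]), 4) marker (array([292.7143, 195.8571]), 7) gold (array([306.4444, 188.9306]), 72)
  pointer [ 0.6657 -0.1213  0.08  ] marker [ 0.6087 -0.1118  0.0745]
  gold centroid [ 0.5451 -0.1371] yaw 9.125651594742108 ext [-0.0371  0.0392]
  yaw line 7.481969271457367 0.12168281312899283
stand rect ((584.5010986328125, 95.15775299072266), (77.53733825683594, 87.56436157226562), 87.63607788085938)
t
[[  9   6  10   9   9  10   6   6   9  12   6   9   9   9   9   9]
 [  9   9   6   3   6   6   6   6   9   3   9   6   6   9   6   6]
 [  9  12   6   9   9  12   6   9   9   6  12   6   6   6   3   6]
 [ 10   6   9  12   7  19   4   9   9  12  12  12   6   6   9   6]
 [ 15  15   9  47  84  89  81  43   9  12  12  15  12  16  13  12]
 [ 92  91  88 100 106 107 110  97  61  71  74  70  78  53  49  49]
 [11
[... 3377 characters left out ...]
11  14]
 [ 14  13  18  13  11  16  15   8  74  88  49   8  11  11  11  13   9  13
   20  19  16  16  13   9  15  11]
 [  9  14  16  14  12  14  20  15   7  12   7  11  15  15  18  18  16  13
   15  14  12  16  14  17  15   9]
 [ 16  12  14  13  18  15  15  12   9   3   3   8  11  13  12   9  16  11
   11  11  16   9  11  14  16  11]
 [ 12  11  14  18  11   9  18   3   3  13   4  10  13   7  16  14  16  15
   16  11  13  15  11   9  12  16]
 [ 15  11  18  15  13  11  18  10   6   6  10  13  13  11  11  11  18  13
   16  16   9  11  14  12   7  11]]h.py:18: RuntimeWarning: Mean of empty slice.
  y,x=np.nonzero(m); return np.array([x.mean(),y.mean()]),len(x)
  ret = ret.dtype.type(ret / rcount)
```

```bash
python3 - <<'E'
from rig import manip
from h import *
np.set_printoptions(precision=4,suppress=True,linewidth=150)
t=manip.camera("top");s=manip.camera("scene")
ball=tri(t,(282.8,184.8),s,(321,217.4)); tip=tri(t,(281.4,195.8),s,(331.4,206.8))
print("ball",ball,"tip",tip, "len",np.linalg.norm(tip[0]-ball[0]), (tip[0]-ball[0])/np.linalg.norm(tip[0]-ball[0]))
print("stand base from top rect edges; ball at z=.145 top:",onz(t,(282.8,184.8),.145),"scene",onz(s,(321,217.4),.145))
print("tip at z=.1775 top",onz(t,(281.4,195.8),.1775),"scene",onz(s,(331.4,206.8),.1775))
for k,c,r,r2 in(("t",t,(360,163,372,173),(355,183,366,192)),("s",s,(269,192,283,204),(286,188,300,202))):
    H=hsv(c["image"])
    for nm,(x0,y0,x1,y1),hr in(("ptr",r,(5,22)),("mk",r2,None)):
        h=H[y0:y1,x0:x1,0];S=H[y0:y1,x0:x1,1].astype(float);V=H[y0:y1,x0:x1,2]
        m=((h>=5)&(h<=22)) if hr else ((h>=170)|(h<=6))
        W=np.where(m&(S>80),S*V,0); yy,xx=np.mgrid[y0:y1,x0:x1]
        p=np.array([(W*xx).sum(),(W*yy).sum()])/W.sum(); print(k,nm,p,(W>0).sum(),onz(c,p,.0785 if hr else .0745))
E
```

```text
ball (array([0.6095, 0.095 , 0.1466]), np.float64(0.0009583838912770741)) tip (array([0.5779, 0.0961, 0.175 ]), np.float64(0.0019885670035863115)) len 0.04243206067314033 [-0.7439  0.0263  0.6678]
stand base from top rect edges; ball at z=.145 top: [0.6093 0.0954 0.145 ] scene [0.6091 0.0932 0.145 ]
tip at z=.1775 top [0.5786 0.0953 0.1775] scene [0.5785 0.0991 0.1775]
t ptr [364.6869 167.3463] 10 [ 0.6646 -0.1228  0.0785]
t mk [359.3605 187.7051] 18 [ 0.6088 -0.1082  0.0745]
s ptr [275.7409 198.4019] 10 [ 0.6655 -0.1223  0.0785]
s mk [292.7437 195.937 ] 12 [ 0.6088 -0.1114  0.0745]
```

```bash
cat >> h.py <<'E'
from scipy.spatial.transform import Rotation as Ro
YG=np.radians(7.1); U=np.array([np.cos(YG),np.sin(YG),0])
def tool(yaw,pitch,flip=0): # pitch 0 = down; 45deg = forward-down
    c,s=np.cos(yaw),np.sin(yaw); f=np.array([c,s,0]);z=np.array([0,0,1.])
    x=np.sin(pitch)*f-np.cos(pitch)*z; y=np.array([-s,c,0])*(-1 if flip else 1)
    return Ro.from_matrix(np.c_[x,y,np.cross(x,y)]).as_rotvec()
YS=np.radians(-2); PEG=np.array([-np.cos(YS),-np.sin(YS),1])/2**.5
DD=np.array([-np.cos(YS),-np.sin(YS),-1])/2**.5
E
python3 - <<'E'
from rig import manip
from h import *
np.set_printoptions(precision=3,suppress=True)
G=np.array([.532,-.1393,.063])
B=np.array([.610,.0945,.145])
for f in(0,1):
    print(f,manip.solve_ik(G,tool(YG,0,f)),manip.solve_ik(G-[0,0,-.1],tool(YG,0,f)))
    for z in(.020,.08): 
        P=B+z*PEG+DD*.0405+PEG*.003; print(z,P,manip.solve_ik(P,tool(YS,np.pi/4,f)))
print(tool(YG,0,0),tool(YG,0,1))
E
```

```text
0 [-0.278  0.604  1.892 -0.     0.646 -1.972] [-0.278  0.438  1.859  0.     0.844 -1.972]
0.02 [0.565 0.096 0.133] [0.242 0.496 2.253 3.636 0.419 1.311]
0.08 [0.523 0.098 0.175] [0.276 0.353 2.326 3.787 0.367 1.181]
1 [-0.278  0.604  1.892 -0.     0.646  1.169] [-0.278  0.438  1.859 -0.     0.844  1.169]
0.02 [0.565 0.096 0.133] [ 0.242  0.496  2.253  3.636  0.419 -1.83 ]
0.08 [0.523 0.098 0.175] [ 0.276  0.353  2.326  3.787  0.367 -1.961]
[-0.097  1.569  0.097] [ 2.157  0.134 -2.157]
```

```bash
python3 - <<'E'
from rig import manip
from h import *
np.set_printoptions(precision=4,suppress=True)
G=np.array([.532,-.1393,.063]); o=tool(YG,0,1)
manip.command_gripper(.05,60)
manip.move_to(G+[0,0,.08],o); print(manip.get_time(),manip.get_contact_force())
manip.servo_line(G,rate=.06)
f0=manip.get_contact_force(); manip.command_gripper(0.0,60)
print(manip.get_time(),manip.get_width(),manip.get_position(),f0,manip.get_contact_force(),manip.get_torque())
c=manip.camera("top");d=manip.camera("scene")
a=cv2.resize(c["image"][145:255,335:400],None,fx=5,fy=5,interpolation=3);b=cv2.resize(d["image"][160:230,255:335],(456,400),interpolation=3)
im=np.zeros((560,790,3),np.uint8); im[:550,:325]=a; im[:400,330:786]=b; cv2.imwrite("pics/g1.png",im[...,::-1])
E
```

```text
2.6583 [0.4416 0.0442 0.1445]
4.525 0.018784489115887273 [ 0.5324 -0.1409  0.0637] [-0.6138  0.0395 -1.0726] [-1.6875 -9.2448  3.3628] [-1.5267  0.3864  0.0489]
```

View pics/g1.png

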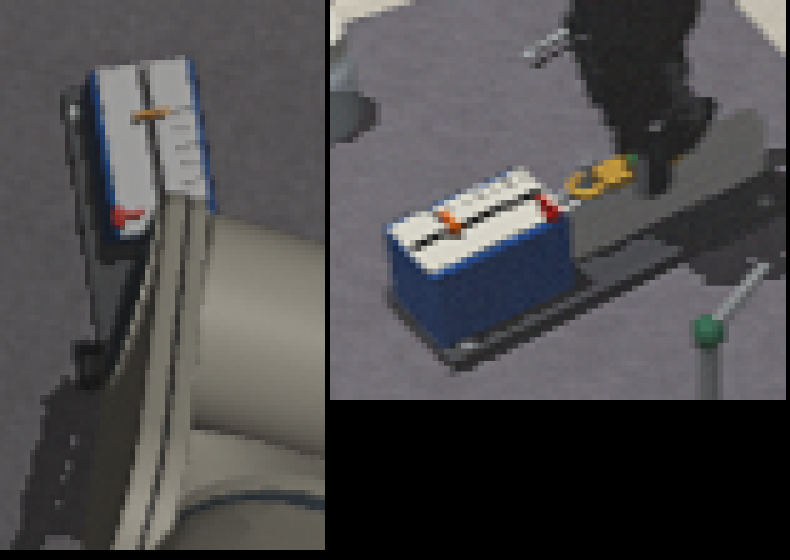

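The grasp holds: the width is 18.8 mm and the scene view shows the bar between the fingers. There is a 9 N sideways load, so I'll relieve it before pulling.

```bash
cat >> h.py <<'E'
def look(c,which):
    (x0,y0,x1,y1),ptr=which; H=hsv(c["image"])[y0:y1,x0:x1]
    h=H[...,0];S=H[...,1].astype(float);V=H[...,2]
    m=((h>=7)&(h<=22)) if ptr else ((h>=170)|(h<=6))
    W=np.where(m&(S>80),S*V,0); yy,xx=np.mgrid[y0:y1,x0:x1]
    return onz(c,np.array([(W*xx).sum(),(W*yy).sum()])/W.sum(),.0785 if ptr else .0745)
E
python3 - <<'E'
from rig import manip
from h import *
np.set_printoptions(precision=4,suppress=True)
T=np.array([.532,-.1393,.063]); N=np.array([-U[1],U[0],0])
for i in range(3):
    T=T-.0013*N; manip.servo_line(T,rate=.02); print(manip.get_position(),manip.get_contact_force(),manip.get_width())
print(manip.get_time())
E
```

```text
[ 0.5324 -0.1412  0.0636] [-2.4273 -3.077   4.5045] 0.01881383819948814
[ 0.5325 -0.1418  0.0636] [-0.0062  0.6481  6.1339] 0.01875643968841569
[ 0.5326 -0.1428  0.0636] [-1.7446  2.1537  6.9069] 0.01852280863923271
5.375
```

```bash
python3 - <<'E'
from rig import manip
from h import *
np.set_printoptions(precision=4,suppress=True)
a=np.radians(7.6);u=np.array([np.cos(a),np.sin(a),0])
T=np.array([.532,-.1393,.0636])-.0026*np.array([-U[1],U[0],0])
manip.servo_line(T,rate=.02); p0=manip.get_position();print(p0,manip.get_contact_force())
np.save("T0.npy",T)
for k in(.015,.030):
    manip.servo_line(T-k*u,rate=.03)
    t=manip.camera("top");s=manip.camera("scene")
    pt=look(t,((355,160,372,180),1));ps=look(s,((269,188,287,204),1))
    print(k,(manip.get_position()-p0)@u,manip.get_contact_force(),"top",pt,"scene",ps,"trav",(pt-[.6646,-.1228,.0785])@u,(ps-[.6655,-.1223,.0785])@u,manip.get_time())
c,d=t,s
A=cv2.resize(c["image"][145:255,335:400],None,fx=5,fy=5,interpolation=3);b=cv2.resize(d["image"][160:230,255:335],(456,400),interpolation=3)
im=np.zeros((560,790,3),np.uint8); im[:550,:325]=A; im[:400,330:786]=b; cv2.imwrite("pics/g2.png",im[...,::-1])
E
```

```text
[ 0.5323 -0.1417  0.0636] [-0.631   1.3596  2.8635]
0.015 -0.014631262465638754 [ 4.0532 -0.9709 -0.8794] top [ 0.6545 -0.1242  0.0785] scene [ 0.6552 -0.1245  0.0785] trav -0.01017617608488431 -0.01048529653291523 6.375
0.03 -0.02900994365123738 [ 6.8403 -0.955  -1.1189] top [ 0.6404 -0.1261  0.0785] scene [ 0.6409 -0.1258  0.0785] trav -0.024392012933596195 -0.02485880240828053 7.125
```

View pics/g2.png

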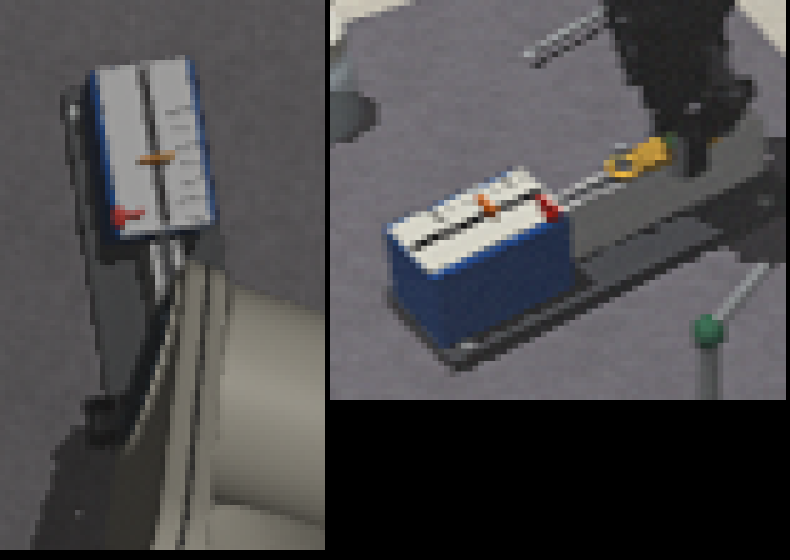

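The pointer has moved 24.5 mm, with about 4.3 mm of slack, and the marker is unmoved. About 29.5 mm remains; I'll go close and then fine-tune.

```bash
python3 - <<'E'
from rig import manip
from h import *
np.set_printoptions(precision=4,suppress=True)
a=np.radians(7.6);u=np.array([np.cos(a),np.sin(a),0])
T=np.load("T0.npy");p0=np.array([.5323,-.1417,.0636])
for k in(.0525,.0565):
    manip.servo_line(T-k*u,rate=.03)
    t=manip.camera("top");s=manip.camera("scene")
    pt=look(t,((360,160,374,195),1));ps=look(s,((274,184,300,204),1))
    mt=look(t,((353,183,364,193),0)); ms=look(s,((286,188,300,203),0))
    print(k,(manip.get_position()-p0)@u,manip.get_contact_force(),"ptr",pt@u,ps@u,"mk",mt@u,ms@u,mt,ms,manip.get_time())
c,d=t,s
A=cv2.resize(c["image"][175:200,345:380],(490,350),interpolation=3);b=cv2.resize(d["image"][178:208,270:310],(533,400),interpolation=3)
im=np.zeros((600,790,3),np.uint8); im[:250,:350]=cv2.resize(A,(350,250)); im[200:600,:][:,257:790]=b; cv2.imwrite("pics/g3.png",im[...,::-1])
E
```

```text
0.0525 -0.0502851236691832 [ 9.546   1.7112 -3.2424] ptr 0.5971947848806635 0.5979087078604458 mk 0.5892620548720766 0.5886833974507624 [ 0.6089 -0.1082  0.0745] [ 0.6088 -0.1114  0.0745] 8.125
0.0565 -0.05407111109620936 [10.3515  1.8278 -4.6472] ptr 0.5932179624546355 0.5939239008214304 mk 0.5891236947498922 0.5886693882353748 [ 0.6088 -0.1082  0.0745] [ 0.6088 -0.1115  0.0745] 8.5083
```

View pics/g3.png

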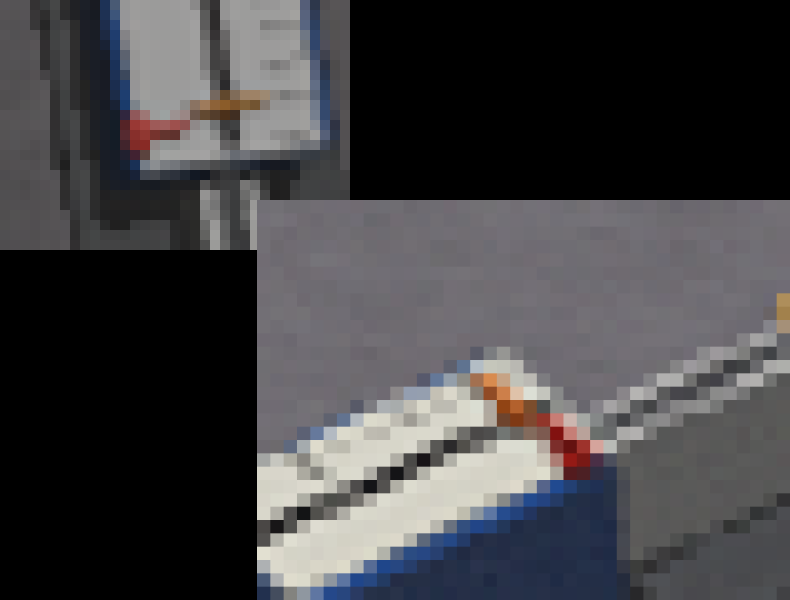

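The pointer is still about 4–5 mm short: in the top crop it is at row 104 against 130 for the marker, allowing for the slant. I'll close the gap with small steps.

```bash
python3 - <<'E'
from rig import manip
from h import *
np.set_printoptions(precision=4,suppress=True)
a=np.radians(7.6);u=np.array([np.cos(a),np.sin(a),0])
T=np.load("T0.npy");p0=np.array([.5323,-.1417,.0636])
for k in(.0590,.0609):
    manip.servo_line(T-k*u,rate=.02)
    t=manip.camera("top");s=manip.camera("scene")
    pt=look(t,((363,160,376,195),1));ps=look(s,((274,184,300,204),1))
    mt=look(t,((353,183,363,193),0)); ms=look(s,((286,188,300,203),0))
    print(k,(manip.get_position()-p0)@u,manip.get_contact_force(),"ptr",pt@u,ps@u,"mk",mt@u,ms@u,mt,ms,manip.get_time())
c,d=t,s
A=cv2.resize(c["image"][175:200,345:380],(350,250),interpolation=0);b=cv2.resize(d["image"][178:208,270:310],(533,400),interpolation=0)
im=np.zeros((600,790,3),np.uint8); im[:250,:350]=A; im[200:600,:][:,257:790]=b; cv2.imwrite("pics/g4.png",im[...,::-1])
E
```

```text
0.059 -0.0563967009175708 [11.9744  1.4115 -3.5401] ptr 0.590811204518277 0.5919802349890076 mk 0.5892409521994801 0.5887650874282458 [ 0.6088 -0.1076  0.0745] [ 0.6089 -0.1119  0.0745] 8.8833
0.0609 -0.05821789368536181 [10.416   1.2899 -4.1128] ptr 0.5892092472403855 0.5898461730559138 mk 0.5892380604228296 0.5887493231282228 [ 0.6088 -0.1076  0.0745] [ 0.6089 -0.112   0.0745] 9.2333
```

View pics/g4.png

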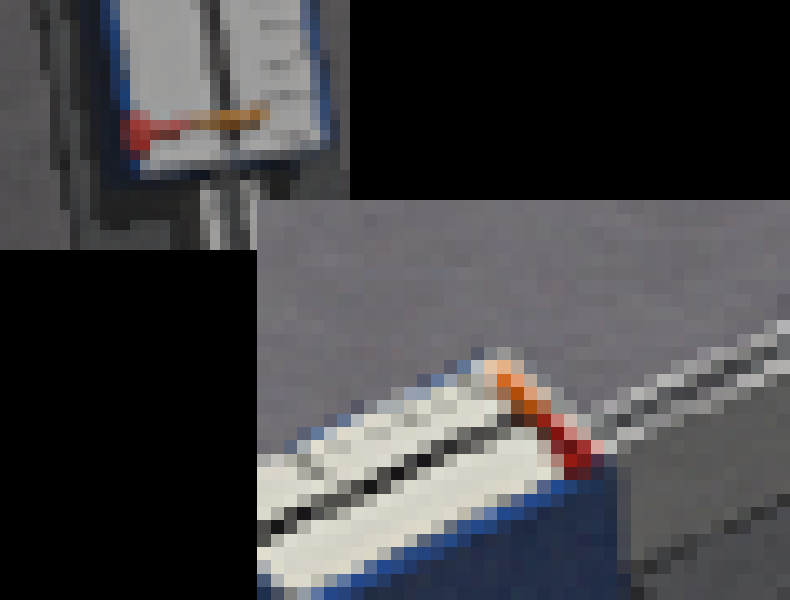

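Level: the top view gives 0.0 mm and the scene view 1.1 mm short. I'll add 0.4 mm, hold, then ease back slowly.

```bash
python3 - <<'E'
from rig import manip
from h import *
np.set_printoptions(precision=4,suppress=True)
a=np.radians(7.6);u=np.array([np.cos(a),np.sin(a),0])
T=np.load("T0.npy");p0=np.array([.5323,-.1417,.0636])
manip.servo_line(T-.0613*u,rate=.02)
def rep(k,r1=(363,160,376,195),r2=(274,184,300,204)):
    t=manip.camera("top");s=manip.camera("scene")
    print(k,(manip.get_position()-p0)@u,manip.get_contact_force(),"ptr",look(t,(r1,1))@u,look(s,(r2,1))@u,"mk",look(t,((353,183,363,193),0)),look(s,((286,188,300,203),0)),manip.get_width(),manip.get_time())
    return t,s
rep("h0"); manip.hold(1.4); rep("h1"); manip.hold(1.4); rep("h2")
manip.servo_line(T-.030*u,rate=.02); rep("b")
manip.servo_line(T-.008*u,rate=.015); rep("b2",(355,160,372,180),(269,188,287,204))
for k in(.0045,.0015):
    manip.servo_line(T-k*u,rate=.008); t,s=rep(k,(355,160,372,180),(269,188,287,204))
E
```

```text
h0 -0.0585269866049397 [11.4648  1.4258 -3.7932] ptr 0.5891108147755241 0.5895960905463321 mk [ 0.6088 -0.1076  0.0745] [ 0.6089 -0.1119  0.0745] 0.018345924904994107 9.5833
h1 -0.05852718374621421 [11.3577  2.0022 -3.6539] ptr 0.5891067260418384 0.5895792742937556 mk [ 0.6088 -0.1076  0.0745] [ 0.6089 -0.1119  0.0745] 0.018762870121350556 11.0833
h2 -0.058535184948532 [10.7866  1.0114 -3.6383] ptr 0.5891083829930945 0.5895882291016591 mk [ 0.6088 -0.1077  0.0745] [ 0.6089 -0.1119  0.0745] 0.018463522038190384 12.5833
b -0.028886137070558107 [ 6.4852  0.6439 -1.2085] ptr 0.6182669559947652 0.6186266253873957 mk [ 0.6088 -0.1076  0.0745] [ 0.6088 -0.1113  0.0745] 0.01872473617930849 14.4
b2 -0.008586107117730066 [-0.7521 -1.9657  4.8029] ptr 0.6383564272464544 0.6392828080774364 mk [ 0.6087 -0.1076  0.0745] [ 0.6088 -0.1114  0.0745] 0.018712225116556534 16.1167
0.0045 -0.005438163363427499 [-1.531  -0.9574  6.8636] ptr 0.6414382313486272 0.6424216339216797 mk [ 0.6088 -0.1077  0.0745] [ 0.6087 -0.1114  0.0745] 0.018534700472537417 16.8083
0.0015 -0.003661807265679107 [-6.3934 -2.6156 11.1109] ptr 0.6425560947658386 0.6434515800946597 mk [ 0.6088 -0.1077  0.0745] [ 0.6088 -0.1114  0.0745] 0.018442565580876154 17.4333
```

The pointer is back at its home reading in both views and the marker hasn't moved. Some downward load has built up, so I'll relieve it before lifting off.

```bash
python3 - <<'E'
from rig import manip
from h import *
np.set_printoptions(precision=4,suppress=True)
a=np.radians(7.6);u=np.array([np.cos(a),np.sin(a),0])
T=np.load("T0.npy");p0=np.array([.5323,-.1417,.0636])
def rep(k):
    print(k,(manip.get_position()-p0)@u,manip.get_position(),manip.get_contact_force(),manip.get_torque(),manip.get_time())
T=T-.0025*u
for dz in(.0006,.0012,.002):
    manip.servo_line(T+[0,0,dz],rate=.01); rep(dz)
t=manip.camera("top");s=manip.camera("scene");r1,r2=(355,160,372,180),(269,188,287,204)
print(look(t,(r1,1))@u,look(s,(r2,1))@u)
b=cv2.resize(s["image"][165:205,280:330],(750,600),interpolation=3); cv2.imwrite("pics/g5.png",b[...,::-1])
E
```

```text
0.0006 -0.003160005334556897 [ 0.5291 -0.1419  0.0638] [0.0624 0.2752 0.0073] [-0.0375  0.0264  0.0547] 17.7
0.0012 -0.0025634652919644973 [ 0.5298 -0.1421  0.0646] [-0.1202  0.2699 -0.753 ] [ 0.0097  0.0527 -0.0454] 17.95
0.002 -0.0024306638467559856 [ 0.5299 -0.1422  0.0657] [ 1.0552 -0.7655 -0.5864] [ 0.0111  0.0356 -0.0111] 18.2
0.6425518794825913 0.6434504560095972
```

View pics/g5.png

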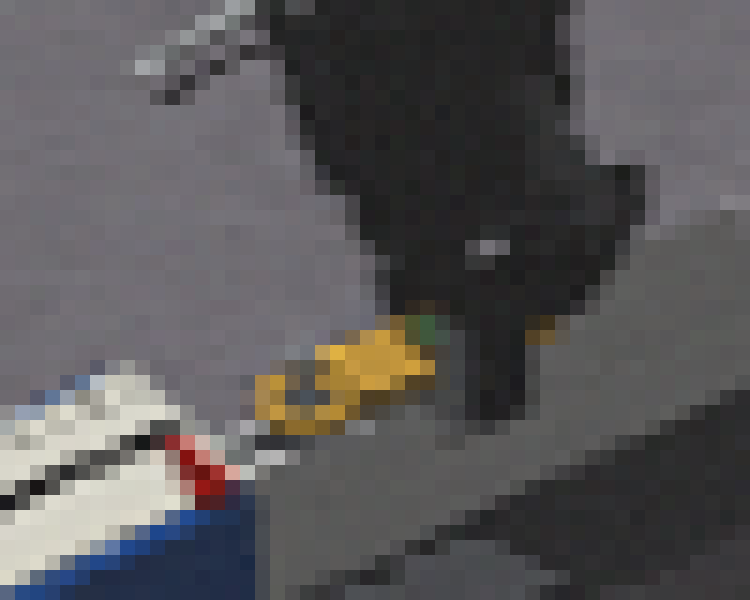

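The eye is free and the forces are about zero. Next: lift off the post, then go to a pose just outside the peg tip.

```bash
python3 - <<'E'
from rig import manip
from h import *
np.set_printoptions(precision=4,suppress=True)
p=np.array(manip.get_position()); 
manip.servo_line(p+[0,0,.045],rate=.05); print(manip.get_contact_force())
t=manip.camera("top");s=manip.camera("scene")
print("ptr",look(t,((355,160,372,180),1)),"mk",look(t,((353,183,363,193),0)),look(s,((286,188,300,203),0)))
manip.servo_line(p+[-.0,0,.22],rate=.15)
B=np.array([.610,.0945,.145]);o=tool(YS,np.pi/4,1)
eye=B+.070*PEG; W=eye+DD*.0405+PEG*.0046
H=W+.10*np.array([-.3,-.3,1.])
print(manip.solve_ik(H,o),manip.solve_ik(W,o))
manip.move_to(H,o); print(manip.get_time())
manip.servo_line(W,rate=.12); print(manip.get_time(),manip.get_position(),W,manip.get_width(),manip.get_contact_force())
np.save("W.npy",W)
t=manip.camera("top");s=manip.camera("scene")
cv2.imwrite("pics/t6.png",t["image"][...,::-1]);cv2.imwrite("pics/s6.png",s["image"][...,::-1])
print("eye proj",proj(t,eye),proj(s,eye),"tip",proj(t,B+.046*PEG),proj(s,B+.046*PEG))
pt=proj(t,eye).astype(int);ps=proj(s,eye).astype(int)
A=cv2.resize(t["image"][pt[1]-20:pt[1]+20,pt[0]-20:pt[0]+20],(390,390),interpolation=0);b=cv2.resize(s["image"][ps[1]-20:ps[1]+20,ps[0]-20:ps[0]+20],(390,390),interpolation=0)
print(pt,ps);cv2.imwrite("pics/g6.png",np.hstack([A,b])[...,::-1])
E
```

```text
[ 0.7216 -0.6563 -0.8732]
ptr [ 0.6646 -0.1228  0.0785] mk [ 0.6088 -0.1077  0.0745] [ 0.6088 -0.1114  0.0745]
None [ 0.2704  0.3739  2.3167  3.7599  0.3754 -1.9362]Traceback (most recent call last):
  File "<stdin>", line 13, in <module>
rig.IKError: the arm cannot take that pose within its joint ranges
```

```bash
python3 - <<'E'
from rig import manip
from h import *
np.set_printoptions(precision=3,suppress=True)
B=np.array([.610,.0945,.145]);o=tool(YS,np.pi/4,1)
W=B+.070*PEG+DD*.0405+PEG*.0046; print(W,manip.get_position(),manip.get_joint_positions())
for dx in(-.04,0,.05,.1,.15):
  for dy in(-.08,0):
    for dz in(0,.04,.08,.12,.16):
      q=manip.solve_ik(W+[dx,dy,dz],o)
      if q is not None: print(dx,dy,dz,q)
for pt in (20,30): print(pt,manip.solve_ik(W+[0,-.03,.1],tool(YS,np.radians(pt),1)))
E
```

```text
[0.529 0.097 0.169] [ 0.529 -0.142  0.285] [-0.284  0.275  1.771 -0.     1.097  1.163]
-0.04 -0.08 0 [ 0.042  0.33   2.428  3.281  0.404 -1.644]
-0.04 -0.08 0.04 [ 0.042  0.204  2.408  3.356  0.259 -1.723]
-0.04 -0.08 0.08 [ 0.042  0.088  2.378  3.608  0.121 -1.98 ]
-0.04 -0.08 0.16 [ 0.042 -0.099  2.294 -0.325  0.171  1.946]
-0.04 0 0 [ 0.305  0.343  2.393  3.756  0.421 -1.898]
-0.04 0 0.04 [ 0.305  0.224  2.374  3.997  0.318 -2.156]
0 -0.08 0 [ 0.037  0.362  2.347  3.289  0.355 -1.658]
0 -0.08 0.04 [ 0.037  0.25   2.329  3.369  0.228 -1.742]
0 -0.08 0.16 [ 0.037 -0.024  2.226 -0.319  0.163  1.937]
0 0 0 [ 0.27   0.374  2.317  3.76   0.375 -1.936]
0 0 0.04 [ 0.27   0.267  2.3    4.005  0.283 -2.195]
0.05 -0.08 0 [ 0.032  0.403  2.246  3.305  0.295 -1.68 ]
0.05 -0.08 0.04 [ 0.032  0.307  2.23   3.402  0.185 -1.78 ]
0.05 -0.08 0.16 [ 0.032  0.063  2.137 -0.294  0.164  1.909]
0.05 0 0 [ 0.237  0.415  2.218  3.789  0.32  -1.999]
0.05 0 0.04 [ 0.237  0.321  2.203  4.055  0.242 -2.276]
0.1 -0.08 0 [ 0.029  0.448  2.142  3.334  0.237 -1.713]
0.1 -0.08 0.04 [ 0.029  0.362  2.128  3.468  0.14  -1.85 ]
0.1 -0.08 0.16 [ 0.029  0.144  2.042 -0.258  0.177  1.87 ]
0.1 0 0 [ 0.21   0.459  2.117  3.85   0.267 -2.087]
0.1 0 0.04 [ 0.21   0.375  2.103  4.161  0.203 -2.406]
0.1 0 0.16 [ 0.21   0.162  2.019 -0.746  0.255  2.476]
0.15 -0.08 0 [ 0.026  0.495  2.036  3.385  0.179 -1.767]
0.15 -0.08 0.12 [ 0.026  0.28   1.976 -0.404  0.109  2.015]
0.15 -0.08 0.16 [ 0.026  0.221  1.943 -0.22   0.197  1.829]
0.15 0 0 [ 0.189  0.505  2.013  3.961  0.217 -2.218]
0.15 0 0.16 [ 0.189  0.237  1.922 -0.651  0.262  2.365]
20 [ 0.135  0.147  2.024 -0.098  0.628  1.81 ]
30 [ 0.153  0.112  2.127 -0.244  0.397  1.96 ]
```

```bash
python3 - <<'E'
from rig import manip
from h import *
np.set_printoptions(precision=4,suppress=True)
B=np.array([.610,.0945,.145]);o=tool(YS,np.pi/4,1)
eye=B+.070*PEG; W=eye+DD*.0405+PEG*.0046
manip.move_to(W+[-.03,-.08,.10],tool(YS,np.radians(28),1)); print(manip.get_time())
manip.move_to(W+[-.03,-.08,.04],o); print(manip.get_time())
manip.servo_line(W,rate=.10); print(manip.get_time(),manip.get_position(),W,manip.get_width(),manip.get_contact_force())
t=manip.camera("top");s=manip.camera("scene")
cv2.imwrite("pics/t6.png",t["image"][...,::-1]);cv2.imwrite("pics/s6.png",s["image"][...,::-1])
print("eye proj",proj(t,eye),proj(s,eye),"tip",proj(t,B+.046*PEG),proj(s,B+.046*PEG))
pt=proj(t,eye).astype(int);ps=proj(s,eye).astype(int)
A=cv2.resize(t["image"][pt[1]-20:pt[1]+20,pt[0]-20:pt[0]+20],(400,400),interpolation=0);b=cv2.resize(s["image"][ps[1]-20:ps[1]+20,ps[0]-20:ps[0]+20],(400,400),interpolation=0)
print(pt,ps);cv2.imwrite("pics/g6.png",np.hstack([A,b])[...,::-1])
E
```

```text
21.4583
24.3333
25.425 [0.5285 0.097  0.1693] [0.5287 0.0973 0.1691] 0.018458823576361486 [ 0.0638  0.4684 -0.1535]
eye proj [280.2325 202.7492] [336.5131 199.7203] tip [281.2698 196.2535] [331.1209 205.9734]
[280 202] [336 199]
```

View pics/g6.png

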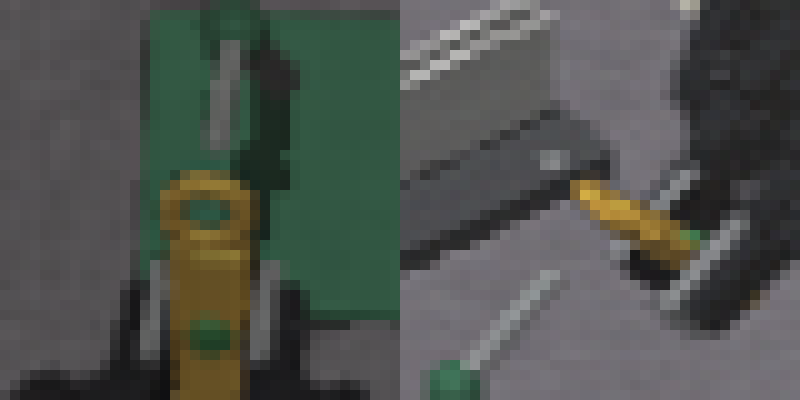

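The top crop shows the eye's hole at pixel (280.4,202.5), within half a pixel of the prediction. The peg tip is at about (281.0,195.6), and in the scene crop the peg's line extended passes through the eye. I'll measure the small residual numerically.

```bash
python3 - <<'E'
from rig import manip
from h import *
np.set_printoptions(precision=4,suppress=True)
B=np.array([.610,.0945,.145])
t=manip.camera("top");s=manip.camera("scene")
H=hsv(t["image"]).astype(float)
# peg: low saturation weight against green
rows=range(187,196);pc=[]
for r in rows:
    w=np.clip(90-H[r,278:285,1],0,None); w[-1]=0
    pc.append((w*np.arange(278,285)).sum()/w.sum())
k=np.polyfit(rows,pc,1); print("top peg cols",np.array(pc),k)
g=mask(t["image"],(15,32),110,50,(273,197,288,206)); c=[]
for r in range(199,206):
    x=np.nonzero(g[r])[0]; c.append((r,(x.min()+x.max())/2,len(x)))
print("gold",c, "peg line at 202.5:",np.polyval(k,202.5), "model peg cols",[proj(t,B+z*PEG)[0] for z in(.01,.046,.07)],[proj(t,B+z*PEG)[1] for z in(.01,.046,.07)])
# scene: ball, peg line, gold
b=cen(mask(s["image"],(60,90),70,30,(314,211,328,223)));print("ball",b,proj(s,B))
Hs=hsv(s["image"])
sat=Hs[...,1];val=Hs[...,2]
for r in range(206,215):
    w=np.clip(val[r,320:336].astype(float)-125,0,None); print(r,(w*np.arange(320,336)).sum()/max(w.sum(),1e-9),round(w.sum()))
print("model",[proj(s,B+z*PEG) for z in(.015,.046,.07)])
g=mask(s["image"],(15,32),110,60,(328,192,348,212)); y,x=np.nonzero(g)
for cc in range(332,346): 
    yy=y[x==cc]; print(cc,yy.min() if len(yy) else None,yy.max() if len(yy) else None,end="; ")
E=B+.07*PEG; print("\nmodel eye outer end",proj(s,E-DD*.012),"near",proj(s,E+DD*.012), proj(t,E-DD*.012),proj(t,E+DD*.012))
E
```

```text
top peg cols [282.4108 282.2333 282.1934 282.0042 281.9628 281.8955 281.7524 281.4244
 281.2479] [ -0.1345 307.5901]
gold [(199, np.float64(280.0), 3), (200, np.float64(280.5), 8), (201, np.float64(280.0), 9), (202, np.float64(280.5), 5), (203, np.float64(280.5), 5), (204, np.float64(281.0), 7), (205, np.float64(280.5), 8)] peg line at 202.5: 280.35611503749874 model peg cols [np.float64(282.7489225496007), np.float64(281.26975234626565), np.float64(280.2324777800849)] [np.float64(186.9906283000426), np.float64(196.2535491942811), np.float64(202.749212932284)]
ball (array([320.9091, 217.5   ]), 22) [320.9434 217.7761]
206 330.44444444444446 36
207 329.48571428571427 35
208 328.5945945945946 37
209 327.65 40
210 326.7073170731707 41
211 325.7096774193548 31
212 324.875 32
213 324.34615384615387 26
214 323.42857142857144 35
model [array([324.2397, 213.9535]), array([331.1209, 205.9734]), array([336.5131, 199.7203])]
332 None None; 333 197 198; 334 197 199; 335 197 200; 336 198 200; 337 198 201; 338 199 202; 339 199 202; 340 200 203; 341 200 204; 342 200 204; 343 201 205; 344 203 204; 345 203 203; 
model eye outer end [333.8965 198.3027] near [339.0887 201.1157] [280.0028 199.008 ] [280.458  206.4235]
```

Residuals are under half a pixel (about 1 mm), within the 2.5 mm clearance. I'll slide down the peg, watching the force.

```bash
python3 - <<'E'
from rig import manip
from h import *
np.set_printoptions(precision=4,suppress=True)
B=np.array([.610,.0945,.145])
for z in(.055,.048,.043,.038,.033,.028,.023,.018):
    T=B+z*PEG+DD*.0405+PEG*.0046; manip.servo_line(T,rate=.025)
    f=np.array(manip.get_contact_force()); print(z,f,np.array(manip.get_position())-T,round(manip.get_time(),2))
    if np.linalg.norm(f)>5: break
t=manip.camera("top");s=manip.camera("scene")
A=cv2.resize(t["image"][178:218,260:300],(400,400),interpolation=0);b=cv2.resize(s["image"][190:230,312:352],(400,400),interpolation=0)
cv2.imwrite("pics/g7.png",np.hstack([A,b])[...,::-1])
E
```

```text
0.055 [-0.4456 -0.6073 -0.728 ] [-0.0001 -0.     -0.0002] 26.38
0.048 [ 0.3175 -0.1959 -0.3665] [ 0.     -0.     -0.0002] 26.81
0.043 [-0.0254 -0.6449  0.7219] [ 0.0001 -0.     -0.0002] 27.16
0.038 [ 0.8934 -0.3598 -0.7181] [ 0.0001 -0.     -0.0002] 27.51
0.033 [-0.3978 -0.4042 -0.316 ] [ 0.0001 -0.     -0.0002] 27.86
0.028 [-0.0505  0.2839 -0.4777] [ 0.0001 -0.     -0.0002] 28.21
0.023 [-0.1593 -0.1215 -0.9516] [ 0.0001 -0.     -0.0002] 28.56
0.018 [ 0.4352  0.048  -0.6888] [ 0.0001 -0.     -0.0002] 28.91
```

View pics/g7.png

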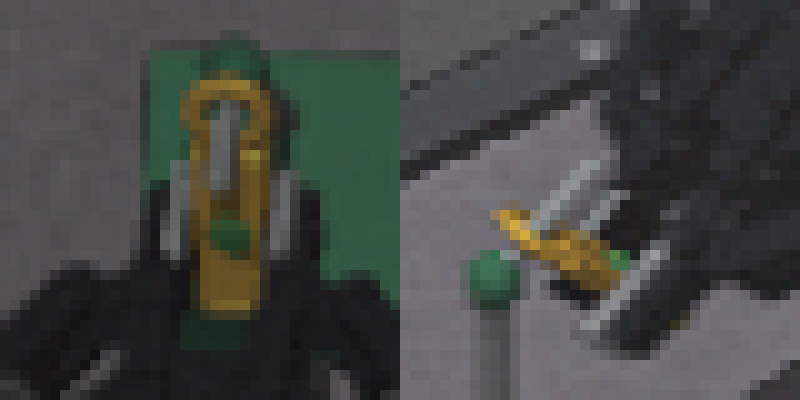

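The eye is threaded: the peg passes through the ring in both views, with no contact force. Release, retreat along the peg's axis, and check.

```bash
python3 - <<'E'
from rig import manip
from h import *
np.set_printoptions(precision=4,suppress=True)
B=np.array([.610,.0945,.145])
P=lambda z:B+z*PEG+DD*.0405+PEG*.0046
manip.command_gripper(.06); manip.hold(1.0); print(manip.get_width(),manip.get_contact_force())
manip.servo_line(P(.085),rate=.06); print(manip.get_contact_force())
manip.servo_line(P(.085)+[-.03,-.10,.02],rate=.12); print(manip.get_time(),manip.get_contact_force())
manip.hold(1)
def gold():
    t=manip.camera("top");s=manip.camera("scene")
    return t,s,cen(mask(t["image"],(15,32),110,50,(270,175,300,215))),cen(mask(s["image"],(15,32),110,50,(305,200,345,255)))
print(gold()[2:]); manip.hold(.8); t,s,a,b=gold(); print(a,b)
print("ptr",look(t,((355,160,372,180),1)),"mk",look(t,((353,183,363,193),0)))
A=cv2.resize(t["image"][130:280,170:480],(790,382),interpolation=3)
b=cv2.resize(s["image"][195:255,300:360],(215,215),interpolation=0);im=np.zeros((600,790,3),np.uint8);im[:382]=A;im[383:598,:215]=b
im[383:598,220:564]=cv2.resize(s["image"][140:340,240:440],(344,215),interpolation=3);cv2.imwrite("pics/g8.png",im[...,::-1])
# bystander change vs first picture
d=np.abs(cv2.imread("pics/top0.png")[...,::-1].astype(int)-t["image"]).max(2)>60
for nm,(x0,y0,x1,y1) in dict(jar=(425,150,462,188),drv=(428,215,465,290),mandrel=(215,138,310,156),bangle=(168,152,198,184),red=(210,165,250,208),block=(208,240,264,282)).items(): print(nm,d[y0:y1,x0:x1].sum(),end=" ")
E
```

```text
0.05988498689450466 [-0.3377  0.2127 -0.1219]
[ 0.6858 -0.5295  0.0704]
32.7833 [-0.5297 -0.2794  0.1747]
((array([283.4286, 190.2245]), 49), (array([326.5435, 220.8696]), 46))
(array([283.4286, 190.2245]), 49) (array([326.5417, 220.75  ]), 48)
ptr [ 0.6646 -0.1228  0.0785] mk [ 0.6088 -0.1076  0.0745]
jar 0 drv 0 mandrel 0 bangle 0 red 0 block 0
```

View pics/g8.png

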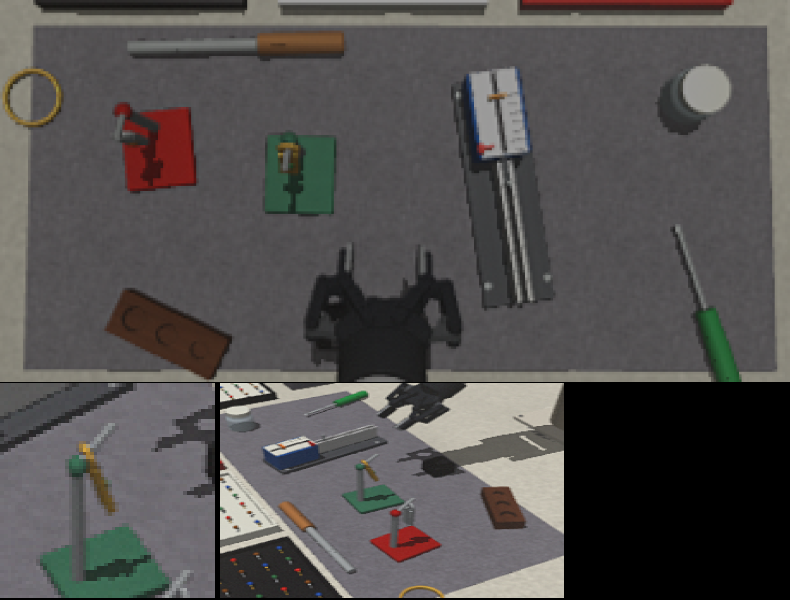

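The pendant hangs still on the green peg, the gauge is home with its marker unmoved, and the gripper is clear. Handing in.

```bash
python3 -c "
from rig import manip
print(manip.get_time(),manip.get_contact_force()); manip.sign_off()"
```

```text
34.7833 [1.1163602  0.17931062 0.4596483 ]
the job is handed in; nothing more can be done
```

The proof test is done: the pendant was pulled to the marker, held, eased home and hung on the green peg. The job was handed in at 34.8 s of the 72 s allowed.

- **Pull and hold:** I gripped the bar and pulled the slide out about 53.5 mm. The pointer was held for 3 s without visible drift. The top view put it 0.1 mm past the marker and the scene view 0.8 mm short; the two views disagree by about 1 mm.
- **Easing back:** The slide went back at 8–20 mm/s. The pointer returned to its starting reading in both views. Near home, up to 11 N of vertical force built up on the tool; I relieved it before lifting the pendant off the post.
- **Hanging:** The eye went onto the peg with no contact force beyond sensor noise (about 1 N). After release, the pendant hung still in two pairs of pictures about 0.9 s apart.
- **Rest of the scene:** The marker stayed where it was throughout. Comparing first and last top pictures, the jar, screwdriver, mandrel, bangle, block and red stand showed no change. The ring box was partly hidden by the gripper in the last top picture, so I could not compare it. The gripper stayed well above it and no contact force showed.

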